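# Shut the specimen carrier and lock it with the curved taper pin

### The job

The rack of microtubes is going out, so lower the specimen carrier's open lid onto its rubber seal without letting it slam. Then take the curved lock pin by its grip and pass it, tip first from the carrier's left side as seen from the robot, round its own arc through the window of the steel staple that stands up out of the lid's slot, feeling the way and never forcing it, until its shoulder sits fully home against the staple and the taper has drawn the lid down on the seal. Let go of the pin and leave the other things on the bench where they are.

Things in the scene. Friction and masses are not known exactly. Their poses are not given: they have to be found in the camera images.
- carrier: grey box fixed to the bench, 180 (x) x 220 (y) x 100 mm high with its aluminium lid shut. Origin: centre of the underside, z up, -x the front (to the robot, +-0.25 rad), +y its left seen from the robot. Top of the shut, unpressed lid: z = 100 mm, flat, x -92 to 90, y +-110 mm; the slot around the staple is 44 (x) x 9 mm (y). Only the staple stands more than 2 mm above it.
- lid (a joint): hinge of the lid (rad): 0 shut, 1.3 fully open; hinge line along carrier y at the back top edge. Stiff hinge (0.5 N m friction): the lid stays where it is left. Push it down with shut fingertips on its upper face near the front edge (1 to 5 N).
- lid_hinge (a point): point on the hinge line, at carrier x = 94, y = 0, z = 88 mm. The lid's upper face lies 12 mm off the hinge line.
- lid_front (a point): on the lid's upper face, mid-width, 8 mm behind its front edge; 176 mm from the hinge, measured along the lid.
- seal (a joint): how far the lid plate is pressed down on its rubber seal (m): 0 unpressed, at most 0.004. The seal pushes back with about 1 N at first and 1.5 N more per mm.
- staple: foot of the staple on the carrier's ledge under the lid; origin at the front end of its clamp slot, at carrier x = -70, y = 0, z = 86 mm, axes as the carrier's. The staple's eye is clamped somewhere along the slot with its middle 3 to 17 mm behind (+x of) this origin; where it stands is NOT reported and it does not give, so find it by feel or sight. Its y and height are exact.
- slot_end (a point): point straight above the staple's origin at lid-top level, carrier (-70, 0, 100) mm. The eye is 5 mm steel plate, upright in the carrier's x-z plane; one passes through it along y. Its square window is 10.5 mm wide (x) with 9 mm wide limbs beside it, and clears the shut, unpressed lid by 7.4 mm; its crown rises to 12.4 mm above the lid.
- lock_pin: loose 90 g pin, lying flat: flat steel bar, 8.4 mm wide, bent to a level arc of 45 mm radius (centre line), with shoulder plate and upright black grip tab. Origin: arc centre, underside level, z up. Arc point at angle a: (-45 cos a, 45 sin a) mm. Fully home its axes are the carrier's and its origin is 45 mm behind (+x of) the eye's middle, at carrier y = 0, the lid pressed 1.8 mm down under it.
- pin_grip (a point): where to grasp: middle of the grip tab, at a = 33.2 deg, pin frame (-37.7, 24.6, 26) mm. The tab is 12 mm thick along the radius, 27 mm long along the arc, 40 mm high from the underside, with upright flat sides.
- pin_tip (a point): middle of the bar's blunt tip face, at a = -71.8 deg, pin frame (-14.0, -42.8, 2.2) mm. The bar is 4.4 mm high here and its top rises evenly to 9.2 mm at 52 deg from the tip, then stays so; its underside is level at z = 0.
- pin_shoulder (a point): middle of the shoulder face that meets the staple's +y side, on the bar's centre line at a = 3.2 deg, pin frame (-44.9, 2.5, 4.6) mm. The shoulder plate is 20 mm wide, 13.5 high, 4 thick.
- petri_dish: petri dish, 62 mm across, 14 mm high; a bystander, to be left alone.
- cassette: white test cassette, 70 x 20 x 5 mm; a bystander, to be left alone.
- scissors: surgical scissors, 154 x 63 x 8 mm, lying flat; a bystander, to be left alone.
Not all that is in view belongs to the job. Leave any green look-alike of the lock_pin alone.

How it is judged:
By the outcome, as a careful person would: the job done as asked, in the order asked, and still so for the second after the job is handed in, with the robot touching nothing.
It also fails if it takes over 72 s, if anything falls off the work surface, if the arm or the gripper's body presses on something with over 40 N, if the wrist force passes 120 N, or if a joint passes its speed limit or range.

### The arm

A 7-joint arm with a two-finger parallel gripper is mounted at the origin on a cart in front of the work surface, level with it; the furniture and walls round the work are solid. World frame = base frame: x ahead of the robot, y to its left, z up, the work surface at z = 0. Lengths are in m, angles in rad, forces in N, time in s.
With the tool pointing down it reaches from about 0.425 to 0.925 m from the base axis. Payload 6.8 kg.
Tool frame: the origin (TCP) lies on the centre line of the jaws, within the pads' length; the fingertips stand ahead of it and the grasp point (between the pads) lies 11 mm behind it (r.tcp_to_tips is the z of the fingertips in the tool frame, in m); z points along the fingers, y is the line along which they close (so a half turn about z gives the same grasp; the last joint's range is limited). The gripper opens to 85 mm and grips with 20 to 120 N. Pads are 22 mm wide; open, the fingers measure 114 mm over their backs; the gripper's body (76 mm by 85 mm) begins 54 mm behind the grasp point. The pads swing forward as they close: fully open they stand 13 mm farther back than shut.
Start: joints at [-1.3, 0.477, 0.022, 1.555, -0.011, 1.109, -0.083], TCP at [0.25, 0.627, 0.205] pointing down, gripper open.
Joint ranges: [-2.96, 2.96], [-0.34, 2.1], [-1.41, 1.46], [0.24, 2.44], [-1.37, 4.51], [0.17, 1.92], [-2.96, 2.96]. Speed limits (rad/s): [2.39, 2.39, 3.14, 3.14, 3.14, 3.14, 3.14].

### API

Orientations are given as a rotation vector (axis times angle).
In Python, from bench import r, optics gives the robot as it stands.
- The arm moves only by the shell command python3 -m creep 'ROWS' [FORCE]. ROWS is a JSON object whose one key "rows" holds a list of rows, each a list of 7 numbers: the shift along the tool's x, y, z in units of 25 mm (1.0 is 25 mm), then the turn, a rotation vector about the tool's x, y, z in units of 8 degrees (1.0 is 8 degrees), then the finger opening in mm, from 0 to 85.4. A call has 1 to 10 rows; each row is the pose to reach, as a shift and turn from the pose commanded when the call began, along the tool's axes at that moment; what a row does not reach only later rows make up. A row lasts 1/8 s, in which the tool goes at most 62.5 mm and 10.7 degrees, less where a joint would pass 70% of its speed; a pose out of reach is approached as far as the arm can. A call with a gripper value outside its range is refused whole. The fingers move at their own pace and stop on an object; FORCE is the grip in N (left out, the last holds). Time passes only in rows, so rows that repeat a pose let the fingers close. It gives the time, the measured TCP pose, the force, the opening and the grip force at its end, in the units of the state.
- r.get_obs(): the state, without advancing time (a new reading comes with each control period).
- optics.grab_frame(name): name is "side" or "top"; returns a dict with "color" (480x640x3 uint8, blue, green, red), "K" (3x3 intrinsics, pixels), "R" (3x3) and "t" (3): a world point X has camera coordinates R X + t. Camera axes: x right, y down, z forward; pixel columns grow to the right and rows downward; lengths in m; the calibration is good to about 2 mm. A picture is of the moment at which its call begins. There is no depth.
- r.hand_in(): hands the job in; it is judged then, once.
The state is a dict: "clock": time; "joints": joint angles; "qvel": joint speeds; "tau": joint torques, N m; "tcp_pos": TCP position; "orientation": TCP orientation; "contact_force": force on the tool from outside, world axes, zero at the start; "moment": the same for the moment, N m; "grip_width": finger opening in m; "gripper_force": force on a finger pad.
Only numpy, scipy, OpenCV 4.12 (cv2) and the standard library are available. Lean on these libraries where they do the work, as an engineer would, in place of code of your own. Each camera call takes 0.05 s, during which the arm holds its last target. There are 200 camera calls.

## Working session

There is one attempt and no reset: what is moved stays moved. The work goes in short steps, Python scripts to look and compute and a shell command to move; the robot and the scene stay as the last step left them, time stands still between calls to the robot, and variables do not carry over. Pictures are saved under pics/ and viewed, at most 10 in all, crops included, and the job is handed in when it is done.

```bash
ls; mkdir -p pics
python3 - <<'E'
from bench import r, optics
import cv2,numpy as np
o=r.get_obs();print(o, r.tcp_to_tips)
for n in("top","side"):
    f=optics.grab_frame(n);cv2.imwrite(f"pics/{n}0.png",f["color"]);np.savez(f"pics/{n}0.npz",**f)
    print(n,f["K"].tolist(),f["R"].round(4).tolist(),f["t"].round(4).tolist(),(-f["R"].T@f["t"]).round(3))
E
```

```text
pics
{'clock': 0.0, 'joints': array([-1.30009394,  0.47779102,  0.02233755,  1.55645975, -0.01151539,
        1.1092914 , -0.08308283]), 'qvel': array([-0.00016137,  0.00136477, -0.00111117,  0.00222208,  0.00054539,
       -0.00030544, -0.00188368]), 'tau': array([ 2.11194138e-04, -5.96451473e+01,  1.60790406e+00, -2.81193870e+01,
        1.24328246e-02,  9.45068139e-03,  1.60399668e-05]), 'tcp_pos': array([0.24939436, 0.62654629, 0.2038283 ]), 'orientation': array([-5.91375788e-01, -3.08520095e+00,  2.83939324e-03]), 'contact_force': array([-0.25913459, -0.25159588,  0.80704887]), 'moment': array([ 0.00976801, -0.04488895,  0.03067876]), 'gripper_force': 0.0, 'grip_width': 0.08545797492295922} 0.008
top [[553.7441152795528, 0.0, 311.5377995807021], [0.0, 553.7441152795528, 248.24283080048107], [0.0, 0.0, 1.0]] [[0.0288, -0.9996, -0.0007], [-0.9879, -0.0283, -0.1525], [0.1525, 0.0051, -0.9883]] [-0.0314, 0.5416, 1.2481] [ 0.346 -0.022  1.316]
side [[527.5680063978064, 0.0, 330.65356151580704], [0.0, 527.5680063978064, 237.2358329938956], [0.0, 0.0, 1.0]] [[0.8751, -0.4835, 0.0195], [-0.1858, -0.373, -0.909], [0.4468, 0.7919, -0.4162]] [-0.4555, 0.1639, 1.1014] [-0.063 -1.031  0.616]
```

View pics/top0.png

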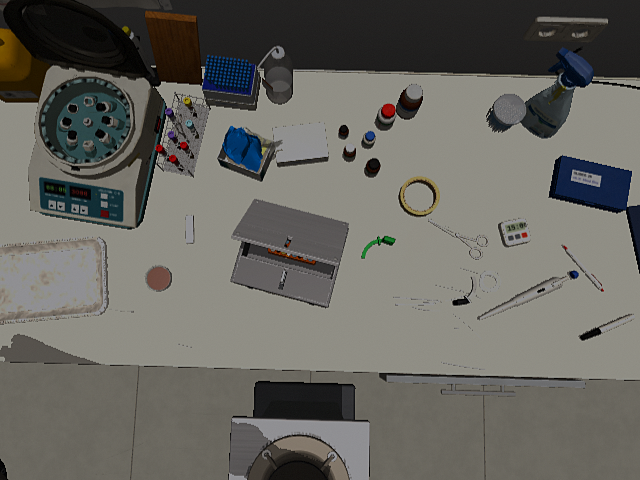

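View pics/side0.png

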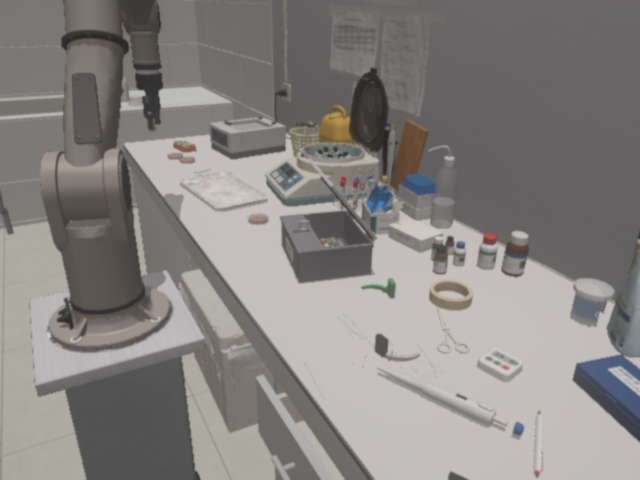

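Top view: carrier with half-open lid at about (290,250), staple at (283,277). Pin candidates: black grip with steel arc at (461,301)-(473,280) (side view (382,345)), or the green look-alike at (378,243) (side view (380,288)). I choose the black and steel one and check it in a close crop.

Run:
```python
import cv2,numpy as np
t=cv2.imread("pics/top0.png");s=cv2.imread("pics/side0.png")
def c(im,x,y,w,h,W=400,H=300):return cv2.resize(im[y:y+h,x:x+w],(W,H),interpolation=cv2.INTER_CUBIC)
a=np.vstack([np.hstack([c(t,220,193,140,105+10),c(t,435,265,60,45)]),np.hstack([c(s,270,180,120,105),c(s,362,325,72,54)])])
cv2.imwrite("pics/crop1.png",a)
```

```text
(no output)
```

View pics/crop1.png

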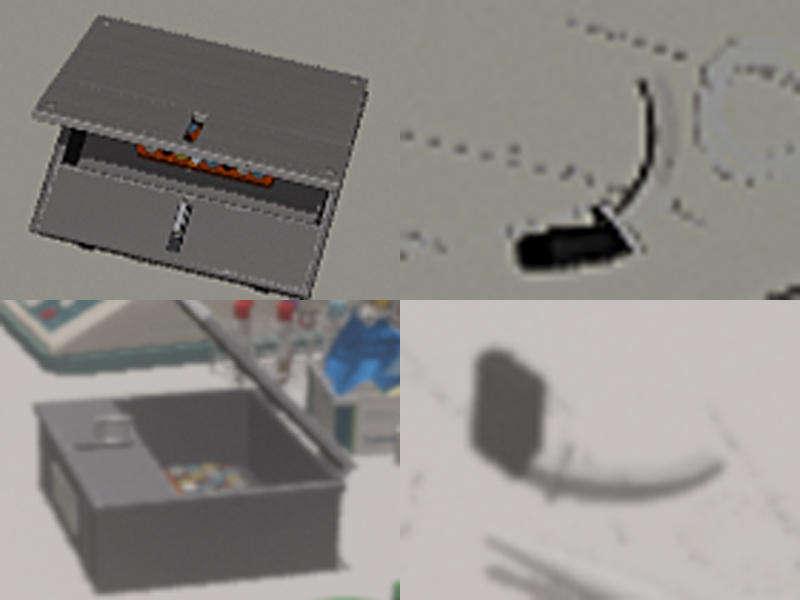

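The crop shows: top left, the carrier with its front ledge, corners near (231,281) and (328,306), and the staple near (284,273). Top right, the black tab at about (462,301) with the shoulder at (467,300) and the steel arc up to (473,277), so this is the real pin and not the green one. Side view: staple at about (304,224), pin tab (382,344), tip (420,355).

```bash
cat > h.py <<'E'
import numpy as np,cv2
from scipy.optimize import least_squares
def load(n):return dict(np.load(f"pics/{n}.npz"))
def proj(f,X):
    c=np.atleast_2d(X)@f["R"].T+f["t"];p=c@f["K"].T;return p[:,:2]/p[:,2:]
def ray(f,p):
    d=f["R"].T@np.linalg.solve(f["K"],[*p,1]);return -f["R"].T@f["t"],d
def onz(f,p,z):
    o,d=ray(f,p);return o+d*(z-o[2])/d[2]
def tri(f,p,g,q):
    o,d=ray(f,p);a,e=ray(g,q);A=np.c_[d,-e];s=np.linalg.lstsq(A,a-o,rcond=None)[0]
    P,Q=o+d*s[0],a+e*s[1];return (P+Q)/2,np.linalg.norm(P-Q)
E
python3 - <<'E'
from h import *
t,s=load("top0"),load("side0")
print("FR",tri(t,(328.5,305.5),s,(299,251.8)))
print("FL",tri(t,(231.2,281.2),s,(281,217)))
for z in(.086,.088): print(z,onz(t,(231.2,281.2),z),onz(t,(328.5,305.5),z))
print("FRbottom side z0",onz(s,(299,282),0),"BR top",onz(s,(373.5,244.8),.088))
print("staple",tri(t,(284.3,274),s,(304,221)))
print("tab topcentre",tri(t,(460,302),s,(381,341)), onz(t,(460,302),.04),onz(s,(382,338),.04))
print("tip",tri(t,(474,278),s,(419.6,354.7)))
print("shoulder",tri(t,(467,299.5),s,(389.6,356)))
print("lid corners: need z", [onz(t,(232.3,237.8),z) for z in(.18,.22)],[onz(t,(335.5,264.7),z) for z in(.18,.22)])
# big crops
im=s["color"];cv2.imwrite("pics/c2.png",np.vstack([np.hstack([cv2.resize(im[150:270,270:390],(400,300)),cv2.resize(im[205:241,285:333],(400,300),interpolation=2)]),
 np.hstack([cv2.resize(t["color"][262:292,264:304],(400,300),interpolation=2),cv2.resize(t["color"][268:313,440:500],(400,300),interpolation=2)])]))
E
```

```text
FR (array([ 0.40685741, -0.05660259,  0.08392105]), np.float64(0.0034607163580166597))
FL (array([0.45692597, 0.1614813 , 0.07967767]), np.float64(0.0007719289706322995))
0.086 [0.45600261 0.16068964 0.086     ] [ 0.4083346  -0.05724923  0.086     ]
0.088 [0.45582315 0.16039199 0.088     ] [ 0.40823264 -0.05719254  0.088     ]
FRbottom side z0 [ 0.40870927 -0.04775158  0.        ] BR top [ 0.57339404 -0.10824963  0.088     ]
staple (array([0.47015709, 0.042936  , 0.11079995]), np.float64(0.005946164810830682))
tab topcentre (array([ 0.42786191, -0.36350108,  0.02707514]), np.float64(0.0007457608048500331)) [ 0.42735981 -0.3602732   0.04      ] [ 0.42363519 -0.37108704  0.04      ]
tip (array([ 0.48837873, -0.40477127,  0.00190203]), np.float64(0.0014176120595474598))
shoulder (array([ 0.43495085, -0.38552098,  0.00496755]), np.float64(0.0023378663416252377))
lid corners: need z [array([0.53814501, 0.14902043, 0.18      ]), array([0.53136672, 0.14298561, 0.22      ])] [array([ 0.48790235, -0.06702069,  0.18      ]), array([ 0.48289302, -0.06544905,  0.22      ])]
```

View pics/c2.png

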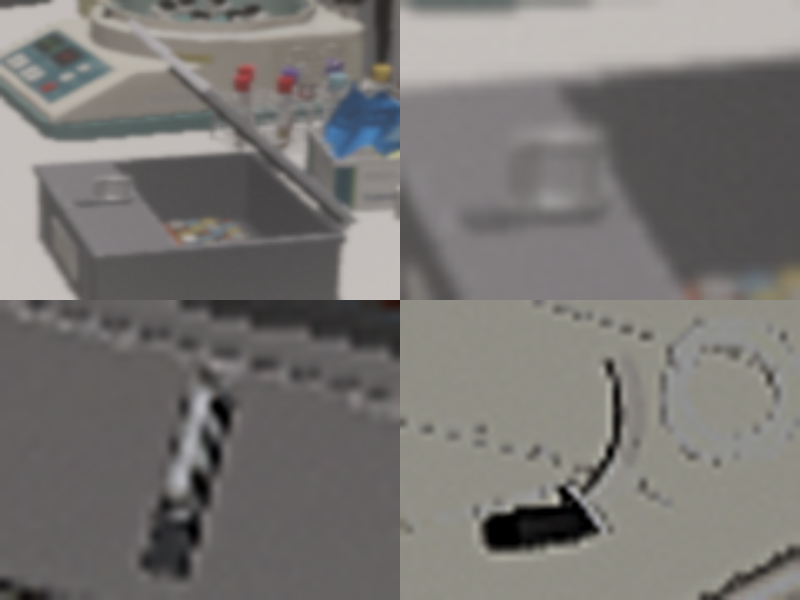

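Run:
```python
from h import *
t,s=load("top0"),load("side0")
FL,FR=onz(t,(231.2,281.2),.087),onz(t,(328.5,305.5),.087)
d=FL-FR;yaw=-np.arctan2(d[0],d[1]);m=(FL+FR)/2
ex=np.array([np.cos(yaw),np.sin(yaw),0]);ey=np.array([-ex[1],ex[0],0]);C=m+.09*ex;C[2]=0
print("C",C,"yaw",yaw,"w",np.linalg.norm(d))
W=lambda p:C+p[0]*ex+p[1]*ey+np.array([0,0,p[2]])
L=lambda P:[round(float(v)*1e3,1) for v in((P-C)@ex,(P-C)@ey,P[2])]
for n,p in(("back",(284.3,270.5)),("front",(281.8,281.5)),("mid",(283.1,275.8))):print(n,L(onz(t,p,.1124)))
print("side limbs",L(onz(s,(298.8,220.6),.1124)),L(onz(s,(309,220.6),.1124)))
for p in((235.7,237.8),):pass
for th in np.arange(.3,1.31,.1):
    q=lambda y,a=184:W((.094-a*1e-3*np.cos(th)+.012*np.sin(th),y,.088+a*1e-3*np.sin(th)+.012*np.cos(th)))
    print(round(th,1),proj(t,[q(.11),q(-.11)]).round(1).tolist(),proj(s,[q(-.11)]).round(1).tolist(),q(.035,176).round(3))
```

```text
C [0.52001977 0.0324296  0.        ] yaw -0.21533092011289384 w 0.22290963270260214
back [-40.7, 0.8, 112.4]
front [-65.4, 0.1, 112.4]
mid [-52.6, 0.4, 112.4]
side limbs [-66.7, 1.6, 112.4] [-42.4, -4.5, 112.4]
0.3 [[228.8, 273.0], [330.1, 298.3]] [[305.3, 222.8]] [0.459 0.082 0.151]
0.4 [[228.5, 268.7], [331.2, 294.2]] [[308.5, 215.5]] [0.466 0.08  0.168]
0.5 [[228.5, 263.5], [332.5, 289.4]] [[312.5, 208.4]] [0.474 0.078 0.183]
0.6 [[228.8, 257.5], [334.1, 283.7]] [[317.2, 201.7]] [0.484 0.076 0.197]
0.7 [[229.3, 250.8], [335.8, 277.2]] [[322.5, 195.3]] [0.495 0.074 0.211]
0.8 [[230.2, 243.4], [337.6, 270.0]] [[328.5, 189.4]] [0.508 0.071 0.223]
0.9 [[231.3, 235.4], [339.6, 262.1]] [[334.9, 184.0]] [0.522 0.068 0.233]
1.0 [[232.7, 226.9], [341.8, 253.7]] [[341.8, 179.3]] [0.536 0.065 0.243]
1.1 [[234.3, 218.0], [344.0, 244.9]] [[349.1, 175.2]] [0.552 0.061 0.25 ]
1.2 [[236.2, 208.9], [346.3, 235.8]] [[356.6, 171.9]] [0.568 0.058 0.256]
1.3 [[238.3, 199.6], [348.6, 226.5]] [[364.3, 169.3]] [0.585 0.054 0.261]
```

Yaw −0.215, carrier centre (0.520, 0.032), eye middle at about x = −53.5 mm by sight, lid open about 0.87 rad. I move above the lid front with shut fingers.

```bash
python3 -m creep '{"rows":[[-1.5,-1.4,-1.5,0,0,0.8,0],[-3.3,-3.1,-2.8,0,0,1.8,0],[-5.1,-4.8,-2.8,0,0,2.9,0],[-6.9,-6.5,-2.8,0,0,4,0],[-8.7,-8.2,-2.8,0,0,5.1,0],[-10.5,-9.9,-2.8,0,0,6.2,0],[-12.3,-11.6,-2.8,0,0,7.3,0],[-14.2,-13.3,-2.8,0,0,8.4,0],[-16.1,-15.1,-2.8,0,0,9.4,0],[-18,-16.8,-2.8,0,0,10.1,0]]}' 20; python3 -c "
from bench import r;o=r.get_obs();print(o)"
```

```text
clock: 1.35
tcp_pos: [0.5083, 0.0776, 0.2748]
orientation: [-2.453, -1.962, -0.001]
contact_force: [0.7, 1.1, -0.9]
grip_width: -0.0002
gripper_force: 0.0
{'clock': 1.35, 'joints': array([-0.75622109,  0.14749491,  0.5481238 ,  1.8762109 , -0.08485658,
        1.14041391, -0.39902612]), 'qvel': array([ 0.64323784,  0.28281021,  0.48197214, -0.24064994, -0.21073658,
        0.02817288,  0.43223033]), 'tau': array([ -3.26208875, -36.2840867 ,   2.19001114, -26.75518155,
         0.43961939,   0.24120552,  -0.76953772]), 'tcp_pos': array([0.50827667, 0.07758243, 0.2748143 ]), 'orientation': array([-2.45315389e+00, -1.96206084e+00, -5.95198515e-04]), 'contact_force': array([ 0.73751164,  1.07387983, -0.87695324]), 'moment': array([-0.02472903, -0.06251111,  0.02122334]), 'gripper_force': 0.0, 'grip_width': -0.0002127018835442447}
```

```bash
python3 -m creep '{"rows":[[0,0.2,0,0,0,0,0],[0,0.5,0.2,0,0,0,0],[0,0.5,0.4,0,0,0,0],[0,0.5,0.6,0,0,0,0],[0,0.5,0.8,0,0,0,0],[0,0.5,0.95,0,0,0,0],[0,0.5,1.05,0,0,0,0],[0,0.5,1.15,0,0,0,0],[0,0.5,1.2,0,0,0,0],[0,0.5,1.25,0,0,0,0]]}'
```

```text
clock: 2.6
tcp_pos: [0.5202, 0.0767, 0.2435]
orientation: [2.45, 1.966, 0.0]
contact_force: [0.4, -0.5, 0.3]
grip_width: -0.0001
gripper_force: 0.0
```

```bash
python3 -m creep '{"rows":[[0,-0.05,0.12,0,0,0,0],[0,-0.15,0.24,0,0,0,0],[0,-0.25,0.38,0,0,0,0],[0,-0.36,0.51,0,0,0,0],[0,-0.49,0.63,0,0,0,0],[0,-0.62,0.75,0,0,0,0],[0,-0.75,0.88,0,0,0,0],[0,-0.88,1.0,0,0,0,0],[0,-0.96,1.09,0,0,0,0],[0,-1.03,1.18,0,0,0,0]]}'
python3 - <<'E'
from bench import optics
import cv2,numpy as np
f=optics.grab_frame("side");g=optics.grab_frame("top")
cv2.imwrite("pics/s1.png",np.hstack([cv2.resize(f["color"][100:280,240:420],(400,400)),cv2.resize(g["color"][190:320,220:350],(400,400))]))
E
```

```text
clock: 3.85
tcp_pos: [0.495, 0.0824, 0.2139]
orientation: [-2.45, -1.966, -0.0]
contact_force: [-0.1, 0.4, -0.2]
grip_width: 0.0003
gripper_force: 0.0
```

View pics/s1.png

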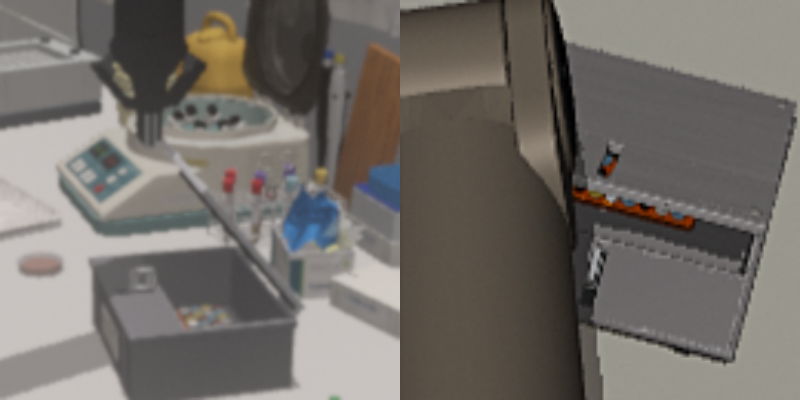

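The side crop shows the fingertips at about (307,163), the lid's right front corner at about (334,185) and its far corner at about (320,170). No contact yet: the fingers seem to have passed in front of the edge. I check this.

Run:
```python
from h import *
t,s=load("top0"),load("side0")
print("tip",proj(s,[(.495,.0824,.206),(.495,.0824,.214)]))
C=np.array([.52,.0324,0]);y=-.2153;ex=np.array([np.cos(y),np.sin(y),0]);ey=np.array([-ex[1],ex[0],0])
for th in(.8,.88,.95,1.05):
  for a in (.186,.176,.02):
    q=[C+(.094-a*np.cos(th)+.012*np.sin(th))*ex+Y*ey+np.array([0,0,.088+a*np.sin(th)+.012*np.cos(th)]) for Y in(.11,.0435,-.11)]
    print(th,a,proj(s,q).round(1).tolist(),proj(t,q).round(1).tolist())
```

```text
tip [[307.08862595 178.03823947]
 [307.09158352 174.93229522]]
0.8 0.186 [[303.8, 161.0], [310.3, 168.5], [327.9, 188.8]] [[229.9, 244.0], [262.3, 252.0], [337.5, 270.6]]
0.8 0.176 [[306.4, 163.5], [313.0, 171.2], [330.8, 191.7]] [[231.4, 241.2], [263.5, 249.1], [338.2, 267.6]]
0.8 0.02 [[345.2, 200.8], [353.1, 209.6], [374.2, 233.0]] [[251.4, 202.9], [280.2, 209.9], [347.3, 226.3]]
0.88 0.186 [[308.2, 157.2], [315.0, 164.6], [333.1, 184.4]] [[230.8, 237.5], [263.4, 245.6], [339.1, 264.3]]
0.88 0.176 [[310.6, 160.0], [317.4, 167.5], [335.7, 187.5]] [[232.2, 235.1], [264.5, 243.1], [339.7, 261.6]]
0.88 0.02 [[345.9, 200.6], [353.8, 209.4], [374.9, 232.7]] [[251.6, 202.0], [280.4, 209.1], [347.5, 225.4]]
0.95 0.186 [[312.3, 154.2], [319.2, 161.4], [337.8, 180.9]] [[231.7, 231.6], [264.5, 239.7], [340.6, 258.4]]
0.95 0.176 [[314.5, 157.1], [321.5, 164.5], [340.3, 184.3]] [[233.1, 229.6], [265.6, 237.6], [341.1, 256.2]]
0.95 0.02 [[346.5, 200.5], [354.4, 209.3], [375.6, 232.6]] [[251.8, 201.3], [280.6, 208.4], [347.7, 224.7]]
1.05 0.186 [[318.5, 150.4], [325.7, 157.4], [345.0, 176.5]] [[233.2, 222.8], [266.2, 230.9], [342.8, 249.7]]
1.05 0.176 [[320.3, 153.6], [327.6, 160.7], [347.0, 180.1]] [[234.5, 221.3], [267.2, 229.3], [343.2, 248.0]]
1.05 0.02 [[347.3, 200.4], [355.2, 209.2], [376.5, 232.5]] [[252.0, 200.3], [280.9, 207.4], [347.9, 223.7]]
```

Run:
```python
from bench import optics
import cv2,numpy as np
f=optics.grab_frame("side")
cv2.imwrite("pics/s2.png",cv2.resize(f["color"][130:205,270:370],(800,600),interpolation=2))
```

```text
(no output)
```

View pics/s2.png

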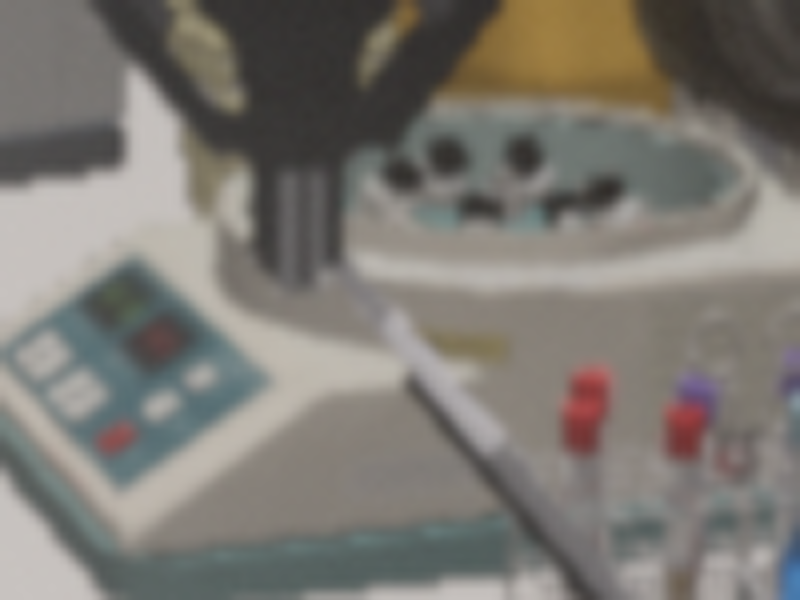

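The fingertips show at (307,165), but the measured pose predicts (307,178), so the tips look higher than I assumed. The lid is still at about 0.88. I go up and back, then come down again until I feel contact.

```bash
python3 -m creep '{"rows":[[0,0,-0.6,0,0,0,0],[0,0,-1.2,0,0,0,0],[0,0.5,-1.2,0,0,0,0],[0,1.1,-1.2,0,0,0,0],[0,1.15,-1.1,0,0,0,0],[0,1.15,-0.9,0,0,0,0],[0,1.15,-0.75,0,0,0,0],[0,1.15,-0.65,0,0,0,0],[0,1.15,-0.55,0,0,0,0],[0,1.15,-0.45,0,0,0,0]]}';python3 -m creep '{"rows":[[0,0,0.08,0,0,0,0],[0,0,0.16,0,0,0,0],[0,0,0.24,0,0,0,0],[0,0,0.32,0,0,0,0],[0,0,0.4,0,0,0,0]]}'
```

```text
clock: 5.25
tcp_pos: [0.5231, 0.0762, 0.2252]
orientation: [-2.45, -1.966, -0.0]
contact_force: [1.1, 0.2, 0.3]
grip_width: -0.0006
gripper_force: 0.0
clock: 5.88
tcp_pos: [0.5231, 0.0761, 0.2152]
orientation: [-2.45, -1.966, -0.0]
contact_force: [0.4, -0.3, 0.2]
grip_width: -0.0
gripper_force: 0.0
```

```bash
python3 -m creep '{"rows":[[0,0,0.08,0,0,0,0],[0,0,0.16,0,0,0,0],[0,0,0.24,0,0,0,0],[0,0,0.32,0,0,0,0],[0,0,0.4,0,0,0,0]]}';python3 - <<'E'
from bench import optics
import cv2,numpy as np
f=optics.grab_frame("side")
cv2.imwrite("pics/s3.png",cv2.resize(f["color"][130:205,270:370],(800,600),interpolation=2))
E
```

```text
clock: 6.5
tcp_pos: [0.5229, 0.0767, 0.2062]
orientation: [-2.449, -1.966, -0.002]
contact_force: [0.1, -0.2, -1.1]
grip_width: -0.0004
gripper_force: 0.0
```

View pics/s3.png

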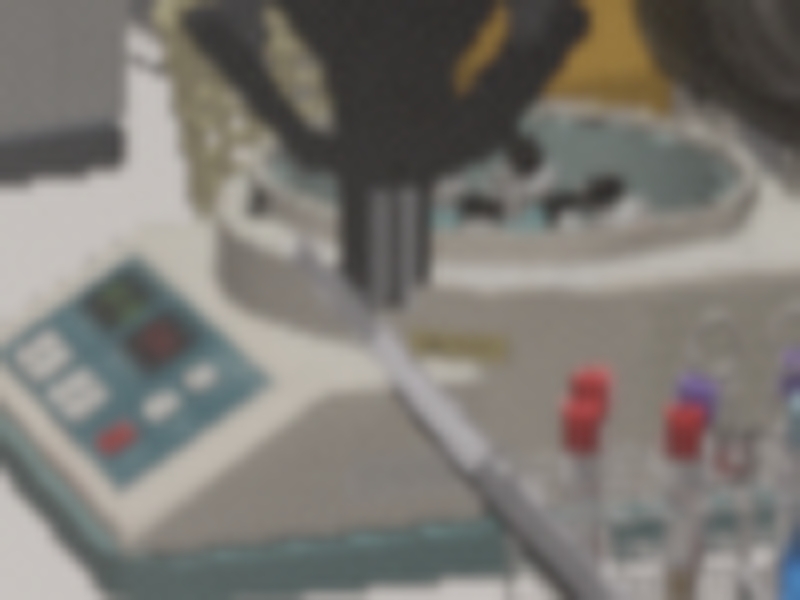

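The lid has moved from 0.88 to about 0.82 (its front right corner is now near (329,188)), with the fingertips on its face near (318,167). I push it along its arc.

```bash
python3 -m creep '{"rows":[[0,-0.13,0.1,0,0,0,0],[0,-0.26,0.2,0,0,0,0],[0,-0.38,0.31,0,0,0,0],[0,-0.5,0.42,0,0,0,0],[0,-0.6,0.53,0,0,0,0],[0,-0.7,0.64,0,0,0,0],[0,-0.79,0.75,0,0,0,0],[0,-0.88,0.86,0,0,0,0],[0,-0.97,0.96,0,0,0,0],[0,-1.05,1.06,0,0,0,0]]}';python3 -m creep '{"rows":[[0,-0.08,0.12,0,0,0,0],[0,-0.16,0.24,0,0,0,0],[0,-0.24,0.35,0,0,0,0],[0,-0.32,0.47,0,0,0,0],[0,-0.4,0.58,0,0,0,0],[0,-0.47,0.7,0,0,0,0],[0,-0.55,0.81,0,0,0,0],[0,-0.62,0.92,0,0,0,0],[0,-0.68,1.03,0,0,0,0],[0,-0.74,1.15,0,0,0,0]]}'
python3 - <<'E'
from bench import optics
import cv2,numpy as np
f=optics.grab_frame("side")
cv2.imwrite("pics/s4.png",cv2.resize(f["color"][130:280,250:400],(600,600),interpolation=2))
E
```

```text
clock: 7.8
tcp_pos: [0.4969, 0.0819, 0.1786]
orientation: [-2.449, -1.966, 0.001]
contact_force: [-2.9, 1.8, 4.7]
grip_width: 0.0001
gripper_force: 2.5
clock: 9.05
tcp_pos: [0.4792, 0.0858, 0.1498]
orientation: [-2.45, -1.966, 0.0]
contact_force: [0.2, 0.7, 1.2]
grip_width: 0.0002
gripper_force: 0.9
```

View pics/s4.png

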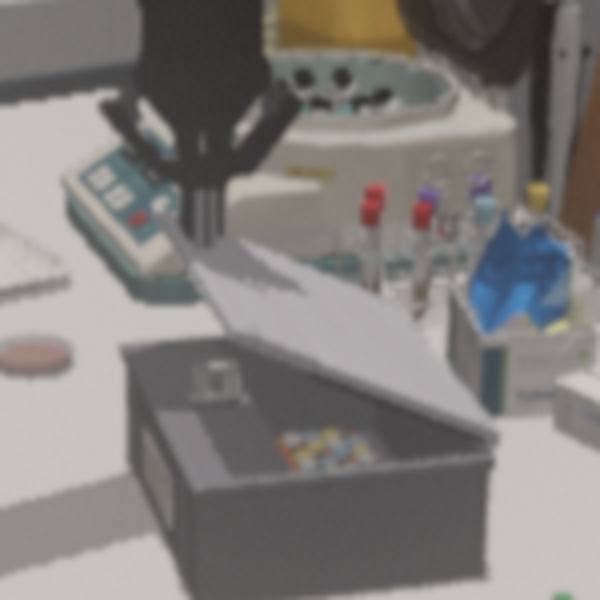

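The lid follows, now at about 0.43 rad, with its front right corner near (307,212) and the tips on its face near (302,190). I continue.

```bash
python3 -m creep '{"rows":[[0,-0.07,0.14,0,0,0,0],[0,-0.14,0.28,0,0,0,0],[0,-0.2,0.43,0,0,0,0],[0,-0.26,0.57,0,0,0,0],[0,-0.32,0.72,0,0,0,0],[0,-0.38,0.86,0,0,0,0],[0,-0.43,1.0,0,0,0,0],[0,-0.48,1.15,0,0,0,0],[0,-0.52,1.3,0,0,0,0],[0,-0.56,1.45,0,0,0,0]]}';python3 -m creep '{"rows":[[0,-0.03,0.11,0,0,0,0],[0,-0.06,0.22,0,0,0,0],[0,-0.08,0.33,0,0,0,0],[0,-0.1,0.44,0,0,0,0],[0,-0.12,0.55,0,0,0,0],[0,-0.14,0.66,0,0,0,0],[0,-0.16,0.74,0,0,0,0],[0,-0.17,0.82,0,0,0,0]]}'
```

```text
clock: 10.35
tcp_pos: [0.4656, 0.0888, 0.1135]
orientation: [-2.45, -1.966, 0.0]
contact_force: [-1.0, -0.4, 1.4]
grip_width: -0.0002
gripper_force: 0.8
clock: 11.35
tcp_pos: [0.4616, 0.0897, 0.0932]
orientation: [-2.45, -1.966, 0.0]
contact_force: [-1.6, 0.4, 0.7]
grip_width: -0.0001
gripper_force: 0.8
```

```bash
python3 -m creep '{"rows":[[0,-0.01,0.06,0,0,0,0],[0,-0.02,0.12,0,0,0,0],[0,-0.03,0.18,0,0,0,0],[0,-0.03,0.24,0,0,0,0]]}';python3 -m creep '{"rows":[[0,0,0.05,0,0,0,0],[0,0,0.1,0,0,0,0],[0,0,0.14,0,0,0,0]]}';python3 -m creep '{"rows":[[0,0,0.05,0,0,0,0],[0,0,0.1,0,0,0,0],[0,0,0.1,0,0,0,0]]}'
```

```text
clock: 11.85
tcp_pos: [0.4608, 0.0899, 0.0872]
orientation: [-2.45, -1.966, 0.0]
contact_force: [-1.2, 0.2, 2.4]
grip_width: 0.0003
gripper_force: 0.8
clock: 12.22
tcp_pos: [0.4609, 0.0899, 0.0837]
orientation: [-2.45, -1.966, 0.0]
contact_force: [-0.6, -0.0, 1.5]
grip_width: 0.0002
gripper_force: 0.8
clock: 12.6
tcp_pos: [0.4609, 0.0899, 0.0812]
orientation: [-2.45, -1.966, 0.0]
contact_force: [-1.0, -0.1, 0.6]
grip_width: 0.0002
gripper_force: 0.7
```

```bash
python3 -m creep '{"rows":[[0,0,0.05,0,0,0,0],[0,0,0.1,0,0,0,0],[0,0,0.1,0,0,0,0]]}';python3 -m creep '{"rows":[[0,0,0.05,0,0,0,0],[0,0,0.1,0,0,0,0],[0,0,0.1,0,0,0,0]]}';python3 -m creep '{"rows":[[0,0,0.04,0,0,0,0],[0,0,0.08,0,0,0,0],[0,0,0.08,0,0,0,0]]}'
```

```text
clock: 12.98
tcp_pos: [0.4608, 0.0899, 0.0787]
orientation: [-2.45, -1.966, 0.0]
contact_force: [-0.6, -0.2, 1.3]
grip_width: 0.0
gripper_force: 0.7
clock: 13.35
tcp_pos: [0.4608, 0.0899, 0.0762]
orientation: [-2.45, -1.966, 0.0]
contact_force: [-0.9, 1.0, 1.2]
grip_width: 0.0002
gripper_force: 0.7
clock: 13.72
tcp_pos: [0.4608, 0.0899, 0.0742]
orientation: [-2.45, -1.966, 0.0]
contact_force: [-0.7, 0.4, 1.3]
grip_width: 0.0001
gripper_force: 0.7
```

```bash
python3 -m creep '{"rows":[[0,0,0.04,0,0,0,0],[0,0,0.08,0,0,0,0],[0,0,0.08,0,0,0,0]]}';python3 -m creep '{"rows":[[0,0,0.04,0,0,0,0],[0,0,0.08,0,0,0,0],[0,0,0.08,0,0,0,0]]}'
python3 - <<'E'
from bench import optics
from h import *
f=optics.grab_frame("side");np.savez("pics/s5.npz",**f)
C=np.array([.52,.0324,0]);y=-.2153;ex=np.array([np.cos(y),np.sin(y),0]);ey=np.array([-ex[1],ex[0],0])
g=cv2.cvtColor(f["color"],6)
for th in(0,.05,.1,.15,.2):
  p=[C+(.094-.186*np.cos(th)+.012*np.sin(th))*ex+Y*ey+np.array([0,0,.088+.186*np.sin(th)+.012*np.cos(th)]) for Y in(-.11,-.06)]
  print(th,proj(f,p).round(1).tolist())
for x in(300,306,312,318):print(x,"rows225-262",g[225:263,x].tolist())
E
```

```text
clock: 14.1
tcp_pos: [0.4609, 0.0899, 0.0723]
orientation: [-2.45, -1.966, -0.0]
contact_force: [-0.3, 0.5, 3.1]
grip_width: -0.0
gripper_force: 1.4
clock: 14.48
tcp_pos: [0.461, 0.0899, 0.0704]
orientation: [-2.45, -1.966, -0.0]
contact_force: [-1.1, 0.2, 6.1]
grip_width: 0.0001
gripper_force: 2.8
0 [[299.4, 245.2], [294.4, 236.3]]
0.05 [[299.7, 241.5], [294.7, 232.7]]
0.1 [[300.3, 237.7], [295.2, 229.0]]
0.15 [[301.0, 233.9], [295.9, 225.4]]
0.2 [[302.0, 230.1], [296.8, 221.7]]
300 rows225-262 [116, 122, 144, 172, 186, 188, 188, 188, 188, 187, 187, 187, 187, 187, 187, 187, 187, 187, 187, 187, 185, 174, 151, 126, 116, 118, 128, 116, 98, 90, 90, 90, 90, 90, 91, 90, 91, 91]
306 rows225-262 [129, 140, 162, 182, 186, 186, 186, 186, 187, 187, 188, 188, 188, 188, 188, 188, 188, 188, 188, 186, 175, 152, 128, 117, 113, 113, 115, 99, 92, 90, 91, 90, 90, 91, 91, 91, 91, 91]
312 rows225-262 [188, 188, 188, 187, 187, 187, 187, 188, 187, 187, 186, 186, 186, 186, 186, 186, 187, 187, 187, 184, 169, 137, 119, 115, 113, 115, 101, 92, 89, 88, 91, 90, 90, 90, 90, 91, 91, 91]
318 rows225-262 [187, 186, 188, 186, 187, 187, 187, 187, 188, 189, 189, 189, 189, 188, 188, 187, 187, 187, 184, 173, 146, 123, 115, 109, 107, 109, 97, 90, 88, 89, 90, 91, 90, 90, 90, 90, 90, 91]
```

The lid is shut: its edge shows at row 247 near column 300 and the seal pushes back with about 6 N. The TCP reads about 0.0725 when the tips are at z = 0.100, which is the true tip offset. Next I feel for the staple by gripping its limbs lightly along carrier x.

```bash
python3 -m creep '{"rows":[[0,0,-0.6,0,0,0,0],[0,0,-1.3,0,0,0,20],[-0.9,0.33,-1.3,0,0,0,45],[-1.74,0.66,-1.3,0,0,0,45],[-1.74,0.66,-1.3,0,0,0,45],[-1.74,0.66,-0.9,0,0,0,45],[-1.74,0.66,-0.6,0,0,0,45],[-1.74,0.66,-0.4,0,0,0,45],[-1.74,0.66,-0.2,0,0,0,45],[-1.74,0.66,-0.2,0,0,0,45]]}' 20;python3 -m creep '{"rows":[[0,0,0,0,0,0,34],[0,0,0,0,0,0,32],[0,0,0,0,0,0,31],[0,0,0,0,0,0,30]]}' 20;python3 -m creep '{"rows":[[0,0,0,0,0,0,28],[0,0,0,0,0,0,26],[0,0,0,0,0,0,26]]}' 20
```

```text
clock: 15.78
tcp_pos: [0.4673, 0.0438, 0.0749]
orientation: [-2.45, -1.966, 0.001]
contact_force: [-0.2, 0.4, 0.5]
grip_width: 0.0452
gripper_force: 0.0
clock: 16.27
tcp_pos: [0.4676, 0.0439, 0.0754]
orientation: [2.45, 1.966, 0.0]
contact_force: [-0.3, -1.0, -0.3]
grip_width: 0.03
gripper_force: 0.0
clock: 16.65
tcp_pos: [0.468, 0.0438, 0.0755]
orientation: [2.45, 1.966, 0.001]
contact_force: [0.2, 0.1, 4.1]
grip_width: 0.0271
gripper_force: 19.6
```

I felt the eye by gripping its limbs at 27–28 mm with no side force. Its middle is at TCP (0.468, 0.0438), carrier x about −53 mm, which agrees with sight. I release, lift, and measure the pin's tab more finely.

```bash
python3 -m creep '{"rows":[[0,0,0,0,0,0,45],[0,0,0,0,0,0,45],[0,0,-1,0,0,0,45],[0,0,-2.5,0,0,0,45],[0,0,-3,0,0,0,45]]}'
python3 - <<'E'
from h import *
t,s=load("top0"),load("side0")
g=cv2.cvtColor(t["color"],6)[294:308,448:474]
for i,row in enumerate(g):print(294+i,' '.join(f"{v:3d}" for v in row))
g=cv2.cvtColor(s["color"],6)
m=(g<100).astype(np.uint8);m[:330]=0;m[362:]=0;m[:,:370]=0;m[:,400:]=0
n,l,st,ce=cv2.connectedComponentsWithStats(m);k=1+st[1:,4].argmax();print(st[k],ce[k])
ys,xs=np.nonzero(l==k)
for y in range(ys.min(),ys.max()+1):
  print(y,xs[ys==y].min(),xs[ys==y].max(),end='; ')
E
```

```text
clock: 17.27
tcp_pos: [0.4684, 0.0441, 0.1518]
orientation: [2.45, 1.966, 0.004]
contact_force: [0.5, -1.3, -0.1]
grip_width: 0.0447
gripper_force: 0.0
294 142 142 141 142 140 143 141 141 142 142 142 142 142 142 142 146 148 128 138 157  85  27 123 150 142 143
295 142 141 142 141 141 142 142 141 141 141 141 140 142 139 147 133 129  84 105 133  42  93 153 145 141 142
296 142 141 142 143 141 141 143 142 142 143 143 144 145 119 151  98   0 138 158  50  94 154 146 140 143 142
297 142 142 142 143 143 142 134 139 144 147 149 151 151 121 155 167  20  10 144 119 147 147 142 143 142 141
298 141 143 144 134 144 147 119 135 155 135 135 137 139 137 139 148  34  33  13 143 132 134 147 144 141 141
299 141 143 145 103 153 141 138 140 143  41  16  21  14   3   0   0   0   2   0  29 151 112 133 143 142 142
300 142 142 146 119 144  69  18  19   0   0   9   9   6   8  11  16  16  16  10   0  89 157  98 144 144 142
301 142 140 144 154  76   0   0   0   0   9  28  25  24  24  21  19  20  18  13   5   0 138 139 132 144 141
302 142 142 144 154  64   0   0   0   0   4  27  24  22  21  18  14  15  12   9   2 
[... 186 characters left out ...]
6  36  69  62  70  90  95 158 152 147 144 143 140 142
305 140 142 144 146 154  88  64  67  68  74  94  86 119 116 158 157 157 153 150 147 144 143 140 142 142 141
306 141 142 140 143 145 151 154 157 156 155 153 153 152 149 146 145 144 143 143 143 141 142 143 140 142 142
307 141 141 141 142 142 144 145 145 143 143 144 144 142 143 142 142 142 142 141 142 140 140 142 143 140 141
[376 335  11  21 192] [380.88541667 344.953125  ]
335 377 380; 336 377 381; 337 376 383; 338 377 384; 339 376 386; 340 376 386; 341 376 386; 342 376 386; 343 376 386; 344 376 386; 345 376 386; 346 376 386; 347 376 386; 348 376 386; 349 376 386; 350 376 386; 351 376 386; 352 377 385; 353 379 384; 354 380 384; 355 381 384;
```

Run:
```python
from h import *
t,s=load("top0"),load("side0")
print("left top",onz(t,(457.4,302),.04),"left bottom",onz(t,(452.4,302.3),.0),"right top",onz(t,(467.8,301),.04))
for z in(.02,.04,0):print("side centre ray",onz(s,(381.1,345.2),z))
for P in((.4298,-.3642,.02),(.4279,-.3635,.02),(.43,-.361,.02)):print(P,proj(s,[P]),proj(t,[(P[0],P[1],.04)]))
# arc: steel bar; tip & dark inner line in top
g=cv2.cvtColor(t["color"],6)[274:298,464:480]
for i,row in enumerate(g):print(274+i,' '.join(f"{v:3d}" for v in row))
```

```text
left top [ 0.42718833 -0.3543048   0.04      ] left bottom [ 0.42869593 -0.35286444  0.        ] right top [ 0.43016654 -0.37821083  0.04      ]
side centre ray [ 0.4260898  -0.36656396  0.02      ]
side centre ray [ 0.40968701 -0.38886051  0.04      ]
side centre ray [ 0.44249259 -0.34426741  0.        ]
(0.4298, -0.3642, 0.02) [[382.03508627 343.9860386 ]] [[461.69788219 300.98429539]]
(0.4279, -0.3635, 0.02) [[380.99067244 344.06626243]] [[461.40325397 301.80466877]]
(0.43, -0.361, 0.02) [[381.175832   343.05603542]] [[460.302705   300.85692886]]
274 142 141 141 143 141 140 142 142 143 142 143 145 145 146 143 143
275 142 142 143 141 142 143 144 144 143 140 140 142 141 142 143 145
276 141 142 142 141 142 144 136 131 144 135 135 141 142 143 143 146
277 142 140 142 141 142 144 117  49 134 132 129 138 142 142 143 145
278 141 142 141 141 143 145 152  27 130 136 130 133 143 142 143 135
279 142 143 143 140 141 143 148  93  87 136 131 127 143 142 146 104
280 141 142 141 142 141 142 146 154  51 135 133 126 139 143 146 104
281 141 141 142 141 141 143 143 154  22 137 132 130 136 142 144 109

[... 387 characters left out ...]
 128 131 143 142 143
288 142 140 143 141 142 142 147 148  26 136 133 120 136 143 142 142
289 141 141 142 142 141 145 151  95  46 136 131 102 141 142 141 142
290 144 142 141 143 143 147 157   9 106 133 129 125 145 143 142 141
291 143 142 144 144 146 151 136  19 139 132 126 131 144 140 142 142
292 142 145 131 137 136 141  30  94 152 138 127 138 142 141 142 142
293 145 147 104 116  87  61  54 154 147 141 141 143 143 141 141 141
294 148 128 138 157  85  27 123 150 142 143 144 145 132 143 142 141
295 129  84 105 133  42  93 153 145 141 142 144 141  83 144 144 142
296   0 138 158  50  94 154 146 140 143 142 143 130 101 134 135 143
297  20  10 144 119 147 147 142 143 142 141 143 144 145 116 114 141
```

```bash
python3 -m creep '{"rows":[[-0.8,0.1,0,0,0,0,30],[-2.5,0.3,0,0,0,-0.3,30],[-4.5,0.5,0,0,0,-0.6,30],[-6.7,0.8,0.5,0,0,-1,30],[-8.9,1.1,1,0,0,-1.3,30],[-11,1.4,1.8,0,0,-1.6,30],[-13,1.6,2.6,0,0,-1.8,30],[-14.8,1.8,3.4,0,0,-2,30],[-16,2,4.1,0,0,-2,30],[-16.34,2,4.6,0,0,-2,30]]}';python3 -m creep '{"rows":[[0,0,0,0,0,0,30],[0,0,0,0,0,0,30]]}'
python3 - <<'E'
from bench import optics,r
from h import *
print(r.get_obs()["joints"].round(2))
f,g=optics.grab_frame("side"),optics.grab_frame("top")
cv2.imwrite("pics/g1.png",np.hstack([cv2.resize(f["color"][280:380,330:430],(400,400),interpolation=2),cv2.resize(g["color"][240:330,420:510],(400,400),interpolation=2)]))
E
```

```text
clock: 18.52
tcp_pos: [0.4265, -0.3674, 0.0338]
orientation: [-2.155, -2.284, 0.002]
contact_force: [-0.6, 0.6, -0.4]
grip_width: 0.0302
gripper_force: 0.0
clock: 18.77
tcp_pos: [0.4285, -0.3643, 0.0354]
orientation: [-2.15, -2.29, -0.001]
contact_force: [0.6, -0.3, 0.4]
grip_width: 0.0299
gripper_force: 0.0
[ 0.22  0.56  0.49  1.98 -0.41  0.69  1.03]
```

```bash
python3 -m creep '{"rows":[[-0.05,0,0.3,0,0,0,30],[-0.05,0,0.6,0,0,0,30],[-0.05,0,0.9,0,0,0,30],[-0.05,0,1.1,0,0,0,30],[-0.05,0,1.2,0,0,0,30]]}';python3 -m creep '{"rows":[[0,0,0.15,0,0,0,30],[0,0,0.3,0,0,0,30],[0,0,0.45,0,0,0,30],[0,0,0.55,0,0,0,30],[0,0,0.6,0,0,0,30],[0,0,0.6,0,0,0,30]]}'
```

```text
clock: 19.5
tcp_pos: [0.4278, -0.367, 0.0048]
orientation: [-2.152, -2.288, 0.0]
contact_force: [-0.4, 0.0, -0.5]
grip_width: 0.0299
gripper_force: 0.0
clock: 20.25
tcp_pos: [0.428, -0.367, -0.0098]
orientation: [-2.153, -2.288, 0.0]
contact_force: [-0.7, -0.1, 0.5]
grip_width: 0.0302
gripper_force: 0.0
```

```bash
python3 -m creep '{"rows":[[0.06,0,0.08,0,0,0,30],[0.06,0,0.12,0,0,0,22],[0.06,0,0.12,0,0,0,17],[0.06,0,0.12,0,0,0,14],[0.06,0,0.12,0,0,0,11],[0.06,0,0.12,0,0,0,9],[0.06,0,0.12,0,0,0,9]]}' 40
python3 - <<'E'
from bench import optics,r
from h import *
f,g=optics.grab_frame("side"),optics.grab_frame("top")
cv2.imwrite("pics/g2.png",np.hstack([cv2.resize(f["color"][300:380,350:430],(400,400),interpolation=2),cv2.resize(g["color"][250:320,430:500],(400,400),interpolation=2)]))
E
```

```text
clock: 21.12
tcp_pos: [0.4281, -0.3656, -0.0126]
orientation: [2.152, 2.288, 0.0]
contact_force: [0.1, 0.6, 1.4]
grip_width: 0.0116
gripper_force: 39.4
```

View pics/g2.png

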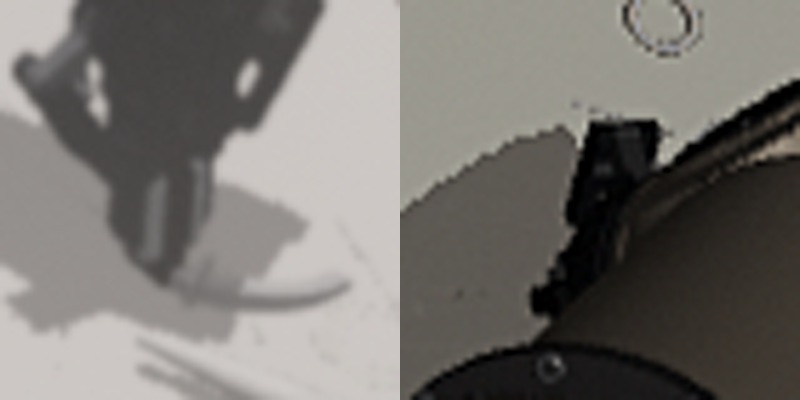

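The grip shows 11.6 mm at 39 N, and the crop shows the fingers on the tab with the bar extending to the right, tip near (420,357). TCP z is −0.0126 with the underside at z = 0. I lift and carry.

```bash
python3 -m creep '{"rows":[[0,0,-0.4,0,0,0,9],[0,0,-1.5,0,0,0,9],[0.3,0.1,-3,0,0,0.8,9],[1.3,0.5,-4.5,0,0,1.8,9],[2.6,1,-6,0,0,2.8,9],[4,1.5,-6.9,0,0,3.8,9],[5.4,2,-6.9,0,0,4.9,9],[6.8,2.5,-6.9,0,0,6,9],[8.2,3,-6.9,0,0,7,9],[9.6,3.5,-6.9,0,0,8,9]]}' 60;python3 -m creep '{"rows":[[0,0,0,0,0,0,9],[0,0,0,0,0,0,9]]}'; python3 -c "
from bench import r;print(r.get_obs()['joints'].round(2))"
```

```text
clock: 22.48
tcp_pos: [0.5004, -0.1193, 0.1601]
orientation: [-3.039, -0.792, -0.0]
contact_force: [0.7, -0.1, -0.5]
grip_width: 0.0106
gripper_force: 58.6
clock: 22.72
tcp_pos: [0.5001, -0.1211, 0.16]
orientation: [3.038, 0.801, -0.0]
contact_force: [0.1, -0.3, -0.7]
grip_width: 0.0111
gripper_force: 58.6
[-0.62  0.38  0.93  2.02 -0.38  0.92 -0.54]
```

```bash
python3 -m creep '{"rows":[[0.4,-0.4,0,0,0,0.8,9],[1,-1.1,0,0,0,1.7,9],[1.7,-1.9,0,0,0,2.6,9],[2.4,-2.8,0,0,0,3.6,9],[3.1,-3.6,0,0,0,4.6,9],[3.8,-4.4,0,0,0,5.6,9],[4.4,-5.1,0.4,0,0,6.5,9],[4.8,-5.6,0.9,0,0,7.3,9],[5,-5.85,1.4,0,0,7.9,9],[5.1,-5.93,1.7,0,0,8.1,9]]}';python3 -m creep '{"rows":[[0,0,0,0,0,0,9],[0,0,0,0,0,0,9],[0,0,0,0,0,0,9]]}'; python3 -c "
from bench import r;print(r.get_obs()['joints'].round(2))"
```

```text
clock: 23.98
tcp_pos: [0.5385, 0.0702, 0.1169]
orientation: [2.992, -0.955, -0.001]
contact_force: [0.3, -0.6, -0.8]
grip_width: 0.0114
gripper_force: 58.6
clock: 24.35
tcp_pos: [0.5389, 0.0706, 0.1178]
orientation: [-2.993, 0.953, -0.001]
contact_force: [-0.6, 0.4, -0.9]
grip_width: 0.0108
gripper_force: 58.6
[-1.06  0.65  1.14  2.   -0.73  0.97 -1.73]
```

```bash
python3 -m creep '{"rows":[[-0.036,0.01,0.3,0,0,0,9],[-0.036,0.01,0.6,0,0,0,9],[-0.036,0.01,0.85,0,0,0,9],[-0.036,0.01,1.0,0,0,0,9],[-0.036,0.01,1.06,0,0,0,9],[-0.036,0.01,1.1,0,0,0,9],[-0.036,0.01,1.1,0,0,0,9]]}';python3 -m creep '{"rows":[[0,0,0.04,0,0,0,9],[0,0,0.08,0,0,0,9],[0,0,0.08,0,0,0,9]]}';python3 -m creep '{"rows":[[0,0,0.03,0,0,0,9],[0,0,0.04,0,0,0,9],[0,0,0.04,0,0,0,9]]}'
```

```text
clock: 25.22
tcp_pos: [0.5378, 0.0715, 0.0898]
orientation: [-2.994, 0.953, -0.0]
contact_force: [-0.7, 0.2, -0.6]
grip_width: 0.0108
gripper_force: 58.6
clock: 25.6
tcp_pos: [0.5377, 0.0715, 0.0877]
orientation: [-2.994, 0.953, 0.0]
contact_force: [-0.3, 0.1, -0.7]
grip_width: 0.0111
gripper_force: 58.6
clock: 25.98
tcp_pos: [0.5378, 0.0715, 0.0869]
orientation: [-2.994, 0.953, -0.0]
contact_force: [-0.1, -0.2, 1.2]
grip_width: 0.0114
gripper_force: 58.8
```

```bash
python3 -m creep '{"rows":[[0,0,-0.04,0,0,0,9],[-0.03,0,-0.04,0,0,-0.125,9],[-0.063,0.001,-0.04,0,0,-0.25,9],[-0.094,0.002,-0.04,0,0,-0.375,9],[-0.126,0.004,-0.04,0,0,-0.5,9],[-0.157,0.007,-0.04,0,0,-0.625,9]]}';python3 -m creep '{"rows":[[-0.031,0,0,0,0,-0.125,9],[-0.063,0.001,0,0,0,-0.25,9],[-0.094,0.002,0,0,0,-0.375,9],[-0.126,0.004,0,0,0,-0.5,9],[-0.126,0.004,0,0,0,-0.5,9]]}'
```

```text
clock: 26.72
tcp_pos: [0.5343, 0.0737, 0.0878]
orientation: [-3.033, 0.819, 0.0]
contact_force: [-0.8, 0.4, -1.2]
grip_width: 0.0107
gripper_force: 58.7
clock: 27.35
tcp_pos: [0.5316, 0.0752, 0.0878]
orientation: [-3.059, 0.714, 0.0]
contact_force: [-0.1, 0.2, -1.1]
grip_width: 0.011
gripper_force: 58.7
```

```bash
python3 -m creep '{"rows":[[-0.031,0,0,0,0,-0.125,9],[-0.063,0.001,0,0,0,-0.25,9],[-0.094,0.002,0,0,0,-0.375,9],[-0.126,0.004,0,0,0,-0.5,9],[-0.126,0.004,0,0,0,-0.5,9]]}';python3 -m creep '{"rows":[[-0.031,0,0,0,0,-0.125,9],[-0.063,0.001,0,0,0,-0.25,9],[-0.094,0.002,0,0,0,-0.375,9],[-0.126,0.004,0,0,0,-0.5,9],[-0.126,0.004,0,0,0,-0.5,9]]}';python3 -m creep '{"rows":[[-0.031,0,0,0,0,-0.125,9],[-0.063,0.001,0,0,0,-0.25,9],[-0.094,0.002,0,0,0,-0.375,9],[-0.126,0.004,0,0,0,-0.5,9],[-0.126,0.004,0,0,0,-0.5,9]]}'
```

```text
clock: 27.98
tcp_pos: [0.5287, 0.0765, 0.0878]
orientation: [-3.082, 0.607, 0.0]
contact_force: [-0.1, -0.2, -0.6]
grip_width: 0.011
gripper_force: 58.7
clock: 28.6
tcp_pos: [0.5258, 0.0776, 0.0878]
orientation: [-3.101, 0.499, 0.0]
contact_force: [0.1, -0.2, -1.0]
grip_width: 0.0109
gripper_force: 58.7
clock: 29.22
tcp_pos: [0.5228, 0.0784, 0.0878]
orientation: [-3.117, 0.391, 0.0]
contact_force: [0.4, -0.5, -1.2]
grip_width: 0.0109
gripper_force: 58.6
```

```bash
python3 -m creep '{"rows":[[0.02,0,0,0,0,0,9],[0.04,0,0,0,0,0,9],[0.04,0,0,0,0,0,9]]}';python3 -m creep '{"rows":[[-0.03,0,0,0,0,0,9],[-0.06,0,0,0,0,0,9],[-0.08,0,0,0,0,0,9],[-0.08,0,0,0,0,0,9]]}'
```

```text
clock: 29.6
tcp_pos: [0.5232, 0.0783, 0.0876]
orientation: [-3.117, 0.391, 0.002]
contact_force: [-2.4, 1.7, -0.1]
grip_width: 0.0109
gripper_force: 58.8
clock: 30.1
tcp_pos: [0.5221, 0.0787, 0.0879]
orientation: [-3.117, 0.391, -0.001]
contact_force: [0.6, -0.7, -0.8]
grip_width: 0.0107
gripper_force: 58.6
```

Inserted so far without contact. The probe finds contact on the +x side at 0.4 mm and free travel on the −x side, so I shift −0.6 mm and go on.

```bash
python3 -m creep '{"rows":[[0.015,0,0,0,0,0,9],[-0.016,0,0.005,0,0,-0.125,9],[-0.048,0.001,0.01,0,0,-0.25,9],[-0.079,0.002,0.01,0,0,-0.375,9],[-0.11,0.004,0.015,0,0,-0.5,9],[-0.142,0.007,0.015,0,0,-0.625,9],[-0.173,0.01,0.02,0,0,-0.75,9],[-0.204,0.013,0.02,0,0,-0.875,9],[-0.235,0.0175,0.02,0,0,-1,9]]}';python3 -m creep '{"rows":[[-0.031,0,0,0,0,-0.125,9],[-0.063,0.001,0.005,0,0,-0.25,9],[-0.094,0.002,0.005,0,0,-0.375,9],[-0.125,0.004,0.01,0,0,-0.5,9],[-0.157,0.007,0.01,0,0,-0.625,9],[-0.188,0.01,0.015,0,0,-0.75,9],[-0.219,0.013,0.015,0,0,-0.875,9],[-0.25,0.0175,0.02,0,0,-1,9]]}'
```

```text
clock: 31.22
tcp_pos: [0.5161, 0.0797, 0.0874]
orientation: [-3.137, 0.171, -0.0]
contact_force: [0.4, 0.1, -0.6]
grip_width: 0.0109
gripper_force: 58.7
clock: 32.22
tcp_pos: [0.5098, 0.08, 0.0868]
orientation: [-3.141, -0.048, -0.0]
contact_force: [-0.1, 1.4, 0.4]
grip_width: 0.0109
gripper_force: 58.9
```

```bash
python3 -m creep '{"rows":[[-0.031,0,0.005,0,0,-0.125,9],[-0.063,0.001,0.01,0,0,-0.25,9],[-0.094,0.002,0.015,0,0,-0.375,9],[-0.125,0.004,0.02,0,0,-0.5,9],[-0.157,0.007,0.024,0,0,-0.625,9],[-0.188,0.01,0.028,0,0,-0.75,9],[-0.219,0.013,0.031,0,0,-0.875,9],[-0.25,0.0175,0.034,0,0,-1,9]]}';python3 -m creep '{"rows":[[-0.031,0,0.004,0,0,-0.125,9],[-0.063,0.001,0.008,0,0,-0.25,9],[-0.094,0.002,0.012,0,0,-0.375,9],[-0.125,0.004,0.016,0,0,-0.5,9],[-0.157,0.007,0.02,0,0,-0.625,9],[-0.188,0.01,0.024,0,0,-0.75,9],[-0.219,0.013,0.027,0,0,-0.875,9],[-0.25,0.0175,0.03,0,0,-1,9]]}'
```

```text
clock: 33.22
tcp_pos: [0.5036, 0.0794, 0.086]
orientation: [-3.13, -0.267, -0.0]
contact_force: [1.0, 0.9, 2.5]
grip_width: 0.011
gripper_force: 59.1
clock: 34.22
tcp_pos: [0.4975, 0.0779, 0.0852]
orientation: [-3.104, -0.485, -0.0]
contact_force: [0.6, 1.6, 3.4]
grip_width: 0.0107
gripper_force: 59.2
```

```bash
python3 -m creep '{"rows":[[-0.031,0,0.004,0,0,-0.125,9],[-0.063,0.001,0.008,0,0,-0.25,9],[-0.094,0.002,0.012,0,0,-0.375,9],[-0.125,0.004,0.015,0,0,-0.5,9],[-0.157,0.007,0.018,0,0,-0.625,9],[-0.188,0.01,0.02,0,0,-0.75,9],[-0.219,0.013,0.02,0,0,-0.875,9],[-0.25,0.0175,0.02,0,0,-1,9]]}';python3 -m creep '{"rows":[[-0.031,0,0,0,0,-0.125,9],[-0.063,0.001,0,0,0,-0.25,9],[-0.094,0.002,0,0,0,-0.375,9],[-0.125,0.004,0,0,0,-0.5,9],[-0.157,0.007,0,0,0,-0.625,9],[-0.188,0.01,0,0,0,-0.75,9],[-0.219,0.013,0,0,0,-0.875,9],[-0.25,0.0175,0,0,0,-1,9]]}'
```

```text
clock: 35.22
tcp_pos: [0.4916, 0.0755, 0.0847]
orientation: [-3.062, -0.7, -0.0]
contact_force: [1.1, 0.2, 3.6]
grip_width: 0.011
gripper_force: 59.4
clock: 36.22
tcp_pos: [0.4861, 0.0724, 0.0847]
orientation: [-3.006, -0.912, 0.0]
contact_force: [0.8, 2.7, 3.8]
grip_width: 0.0109
gripper_force: 59.4
```

```bash
python3 -m creep '{"rows":[[-0.031,0,0,0,0,-0.125,9],[-0.063,0.001,0,0,0,-0.25,9],[-0.094,0.002,0,0,0,-0.375,9],[-0.125,0.004,0,0,0,-0.5,9],[-0.157,0.007,0,0,0,-0.625,9],[-0.188,0.01,0,0,0,-0.75,9]]}';python3 -m creep '{"rows":[[-0.016,0,0,0,0,-0.063,9],[-0.031,0,0,0,0,-0.125,9],[-0.047,0,0,0,0,-0.19,9],[-0.063,0.001,0,0,0,-0.25,9],[-0.063,0.001,0,0,0,-0.25,9]]}';python3 -m creep '{"rows":[[-0.016,0,0,0,0,-0.063,9],[-0.031,0,0,0,0,-0.125,9],[-0.031,0,0,0,0,-0.125,9]]}'
```

```text
clock: 36.98
tcp_pos: [0.4824, 0.0696, 0.0847]
orientation: [-2.954, -1.068, 0.0]
contact_force: [1.2, 0.9, 4.4]
grip_width: 0.0109
gripper_force: 59.4
clock: 37.6
tcp_pos: [0.4812, 0.0686, 0.0847]
orientation: [-2.936, -1.118, 0.0]
contact_force: [0.4, 1.6, 3.9]
grip_width: 0.0109
gripper_force: 59.3
clock: 37.98
tcp_pos: [0.4806, 0.0681, 0.0847]
orientation: [-2.926, -1.144, 0.0]
contact_force: [0.1, 1.4, 4.7]
grip_width: 0.0111
gripper_force: 59.3
```

```bash
python3 -m creep '{"rows":[[-0.016,0,0,0,0,-0.063,9],[-0.031,0,0,0,0,-0.125,9],[-0.031,0,0,0,0,-0.125,9]]}';python3 -m creep '{"rows":[[-0.016,0,0,0,0,-0.063,9],[-0.031,0,0,0,0,-0.125,9],[-0.031,0,0,0,0,-0.125,9]]}';python3 -m creep '{"rows":[[-0.016,0,0,0,0,-0.063,9],[-0.016,0,0,0,0,-0.063,9]]}'
```

```text
clock: 38.35
tcp_pos: [0.4801, 0.0677, 0.0847]
orientation: [-2.916, -1.17, -0.0]
contact_force: [0.1, 3.1, 3.5]
grip_width: 0.0108
gripper_force: 59.3
clock: 38.72
tcp_pos: [0.4797, 0.0677, 0.0847]
orientation: [-2.904, -1.196, -0.001]
contact_force: [0.8, 5.0, 2.2]
grip_width: 0.0112
gripper_force: 59.2
clock: 38.98
tcp_pos: [0.4795, 0.0677, 0.0847]
orientation: [-2.899, -1.209, -0.001]
contact_force: [1.4, 6.0, 2.1]
grip_width: 0.0114
gripper_force: 59.1
```

```bash
python3 -m creep '{"rows":[[-0.017,0.01,0,0,0,0.03,9],[-0.034,0.021,0,0,0,0.06,9],[-0.034,0.021,0,0,0,0.06,9]]}'
python3 - <<'E'
from bench import optics,r
from h import *
f,g=optics.grab_frame("side"),optics.grab_frame("top")
cv2.imwrite("pics/i1.png",np.hstack([cv2.resize(f["color"][200:265,270:335],(400,400),interpolation=2),cv2.resize(g["color"][240:300,250:310],(400,400),interpolation=2)]))
E
```

```text
clock: 39.35
tcp_pos: [0.4797, 0.0676, 0.0848]
orientation: [-2.903, -1.198, -0.003]
contact_force: [2.6, 8.1, 0.9]
grip_width: 0.0109
gripper_force: 59.0
```

The shoulder is firmly stopped: 8 N with no further travel, at the home yaw. I relax the push, open, and retreat upward.

```bash
python3 -m creep '{"rows":[[0.01,-0.006,-0.005,0,0,0,9],[0.018,-0.011,-0.01,0,0,0,9],[0.018,-0.011,-0.01,0,0,0,14],[0.018,-0.011,-0.01,0,0,0,20],[0.018,-0.011,-0.01,0,0,0,26],[0.018,-0.011,-0.01,0,0,0,28]]}' 20;python3 -m creep '{"rows":[[0.018,-0.011,-0.5,0,0,0,28],[0.018,-0.011,-1.2,0,0,0,28],[0.018,-0.011,-2.2,0,0,0,28],[0.018,-0.011,-3.5,0,0,0,28],[-2,-3,-4,0,0,0,28],[-4,-5,-4,0,0,0,28],[-5,-7,-4,0,0,0,28],[-5,-8,-4,0,0,0,28],[-5,-8,-4,0,0,0,28]]}'
python3 - <<'E'
from bench import optics,r
from h import *
f,g=optics.grab_frame("side"),optics.grab_frame("top")
np.savez("pics/i2.npz",**g);np.savez("pics/i2s.npz",**f)
cv2.imwrite("pics/i2.png",np.hstack([cv2.resize(f["color"][205:255,280:330],(400,400),interpolation=2),cv2.resize(g["color"][245:300,255:310],(400,400),interpolation=2)]))
E
```

```text
clock: 40.2
tcp_pos: [0.4789, 0.0659, 0.0848]
orientation: [2.905, 1.194, -0.001]
contact_force: [0.0, 0.4, -0.0]
grip_width: 0.0279
gripper_force: 0.0
clock: 41.32
tcp_pos: [0.2496, 0.1229, 0.187]
orientation: [2.9, 1.204, 0.003]
contact_force: [0.0, -0.6, -0.5]
grip_width: 0.0278
gripper_force: 0.0
```

View pics/i2.png

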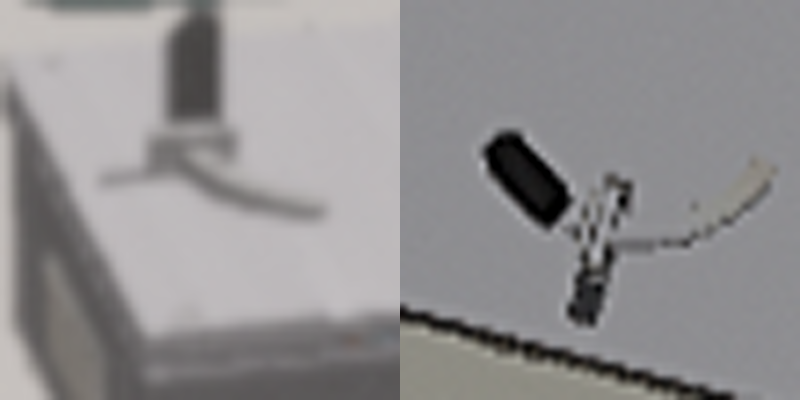

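The picture shows the pin threaded through the staple with the shoulder against it, tip at about (305.6,267.7) and tab at about (272.6,269.8) in the top view. I check these against the home pose.

Run:
```python
from h import *
t,s=load("i2"),load("i2s")
y=-.2153;ex=np.array([np.cos(y),np.sin(y),0]);ey=np.array([-ex[1],ex[0],0])
for da in(-4,-2,0,2):
  O=np.array([.468,.0438,.0982])+.045*ex
  A=lambda a,z:O-.045*np.cos(np.radians(a+da))*-(-1)*ex+.045*np.sin(np.radians(a+da))*ey+[0,0,z]
  print(da,"tip",proj(t,[A(-71.8,.003)]).round(1),proj(s,[A(-71.8,.003)]).round(1),"tab",proj(t,[A(33.2,.04)]).round(1),"crown",proj(t,[O-.045*ex+[0,0,.0142]]).round(1))
```

```text
-4 tip [[306.5 266.5]] [[322.3 230.1]] tab [[273.3 269.8]] crown [[283.2 276.1]]
-2 tip [[306.1 267.1]] [[321.6 230.1]] tab [[272.8 269.3]] crown [[283.2 276.1]]
0 tip [[305.7 267.8]] [[321.  230.1]] tab [[272.3 268.8]] crown [[283.2 276.1]]
2 tip [[305.3 268.3]] [[320.3 230.1]] tab [[271.8 268.2]] crown [[283.2 276.1]]
```

```bash
python3 -c "
from bench import r;print(r.hand_in())"
```

```text
the job is handed in; nothing more can be done
None
```

The lid is shut on its seal, the lock pin is through the staple with its shoulder stopped against it and has been released, and the job is handed in at about 41 s (no verdict came back); I touched none of the other items.

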